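Drop the filling plate over the jig's two pins and clip it

TASK

The blue filling plate has been laid over the bonbon mould but is riding up on the jig's two locating pins. Without picking it up, nudge it sideways with your fingertips until its two locating holes drop over the pins and it lies flat on the mould, then push the red swing clip round to its stop so that it reaches over the plate's right end. Leave the other things on the table where they are.

Things in the scene. Friction and masses are not known exactly. Their poses are not given: they have to be found in the camera images.
- jig: Filling jig, fixed. Origin: centre of its underside on the table; y along its length (robot's left), x away from the robot, z up. Aluminium base 170 (x) by 390 (y) mm, top 16 mm above the table (rails to 24). Centred on it a grey bonbon mould 120 by 200 mm with 15 shells, flat top at 40 mm; beyond each end of it a white block (top at 34 mm) with an upright pin. Heights are above the table.
- pin_left (a point): Point on the axis of the left locating pin (jig frame x 0, y +112 mm), at the level of the mould's top (40 mm). The pin is 8 mm in diameter with a hemispherical nose; its top is at 47 mm, 7 mm above the mould. Hidden under the plate at the start.
- pin_right (a point): The same for the right locating pin, jig frame x 0, y -112 mm.
- plate: Loose blue plate, 132 (x) by 290 (y) by 6 mm, about 0.22 kg, 15 round windows and a locating hole near each short end. Origin: centre of its underside; y along its length. Starts on the pins' noses, tilted about 0.1 rad, off by up to 26 mm either way in jig x, 9 to 20 mm to jig +y and 0.12 rad of turn. When down: origin 40 mm up on the jig's centre, axes along the jig's, top at 46 mm.
- hole_left (a point): Centre of the plate's left locating hole at its underside, plate frame (0, +112, 0) mm. The hole is 11 mm in diameter, for the left pin; the tail of the plate beyond it is 33 mm.
- hole_right (a point): The same for the right locating hole, plate frame (0, -112, 0) mm, for the right pin.
- clip (a joint): Angle of the red swing clip about the post at the jig's right end, rad. 0: its arm points along jig +x, clear of the plate. It grows counter-clockwise seen from above, to the stop at 1.571 where the arm points along jig +y, over the plate's right end. Starts between 0 and 0.5. Light friction (about 1 N at the tab); it stays where it is left.
- clip_pivot (a point): Point on the clip's pivot axis at the underside of its arm, 48 mm above the table, jig frame (30, -168) mm. The arm is 8 mm thick (48 to 56 mm high), 14 mm wide and reaches 40 mm from the pivot; when the plate is down it passes 2 mm over it, when the plate is not down the plate blocks it.
- clip_tab (a point): Half-way up the clip's upright round thumb tab, 30 mm from the pivot along the arm: 12 mm in diameter, from 56 to 78 mm high. Push it sideways.
- jar: Closed jar of dark red preserve, 66 mm across, 85 mm tall, standing beyond the jig; origin at the centre of its foot. To be left alone.
- scraper: Steel scraper with a black handle, 60 by 180 by 18 mm, lying beyond the jig; origin at its middle on the table. To be left alone.
- ladle: Small steel ladle lying to the right of the jig, about 250 mm long, 60 mm wide, 25 mm high; origin at its middle on the table, bowl towards its own +x. To be left alone.
- mould: Empty clear mould, 200 by 120 by 24 mm, lying far right; origin at the centre of its underside. To be left alone.
- bottle: Caramel-coloured squeeze bottle with a red cap, 56 mm across, 160 mm tall, standing left of the jig; origin at the centre of its foot. To be left alone.
- bowl: Red plastic bowl, 170 mm across, 75 mm tall, to the left of the jig; origin at the centre of its foot. To be left alone.

How it is judged:
By the outcome, as a careful person would: the job done as asked, in the order asked, and still so for the second after the job is handed in, with the robot touching nothing.
It also fails if it takes over 72 s, if anything falls off the work surface, if the arm or the gripper's body presses on something with over 40 N, if the wrist force passes 120 N, or if a joint passes its speed limit or range.

ROBOT

A 6-joint arm with a two-finger parallel gripper is mounted at the origin on the work surface. World frame = base frame: x ahead of the robot, y to its left, z up, the work surface at z = 0. Lengths are in mm, angles in rad, forces in N, time in s.
With the tool pointing down it reaches from about 275 to 825 mm from the base axis. Payload 5.2 kg.
Tool frame: the origin (TCP) lies between the finger pads; the fingertips stand ahead of it and the grasp point (between the pads) is the TCP (tip_extent is the z of the fingertips in the tool frame, in mm); z points along the fingers, y is the line along which they close (so a half turn about z gives the same grasp; the last joint's range is limited). The gripper opens to 93 mm and grips with 3 to 60 N. Pads are 15 mm wide; open, the fingers measure 128 mm over their backs; the gripper's body (75 mm by 188 mm) begins 65 mm behind the grasp point.
Start: joints at [-1.368, 0.259, 1.535, -0, 1.348, -0.203], TCP at [217.135, -505.329, 237.653] pointing down, gripper open.
Joint ranges: [-3.14, 3.14], [-0.91, 2.08], [0.19, 2.58], [-1.22, 4.36], [0.22, 2.71], [-3.12, 3.12]. Speed limits (rad/s): [2.57, 2.57, 3.14, 3.14, 3.14, 3.14].

INTERFACE

Orientations are given as a 3x3 rotation matrix whose columns are the frame's x, y, z axes.
In Python, from workcell import get_obs, capture, calibration, sign_off, trace, tip_extent gives the robot as it stands.
- The arm moves only by the shell command python3 -m pendant 'ROWS' [OPENING] [FORCE]. ROWS is JSON, a list of rows, each an object of numbers: "dx", "dy", "dz": the shift along the tool's x, y, z in m; "ax", "ay", "az": the turn, a rotation vector about the tool's x, y, z in degrees. A call has 1 to 12 rows; each row is the pose to reach, as a shift and turn from the pose commanded when the call began, along the tool's axes at that moment; what a row does not reach only later rows make up. A row lasts 1/8 s, in which the tool goes at most 62.5 mm and 10.7 degrees, less where a joint would pass 70% of its speed; a pose out of reach is approached as far as the arm can. A call with a gripper value outside its range is refused whole. OPENING is the finger opening in m, from 0 to 0.093, set as the call begins (- or left out, the last holds). The fingers move at their own pace and stop on an object; FORCE is the grip in N (left out, the last holds). Time passes only in rows, so rows that repeat a pose let the fingers close. It gives the time, the measured TCP pose, the force, the opening and the grip force at its end, in the units of the state.
- get_obs(): the state, without advancing time (a new reading comes with each control period).
- capture(name): name is "scene" or "top"; returns the picture (480x640x3 uint8, red, green, blue); there is no depth.
- calibration(name): a dict with "camera_matrix" (3x3 intrinsics, pixels), "D" ([k1, k2, p1, p2, k3] as OpenCV has them; the pictures are not rectified), "position" and "attitude" of the camera in the world. Camera axes: x right, y up, looking along -z (the intrinsics and any distortion apply to the point x, -y, -z); pixel columns grow to the right and rows downward; lengths in mm; the calibration is good to about 2 mm. A picture is of the moment at which its call begins. calibration takes no time and is no camera call.
- sign_off(): hands the job in; it is judged then, once.
Trained networks look in the newest picture that a camera, given by its name, has taken for a name from the list of things; names that differ only in an ending like _2 or _b are one class to them, and where a whole thing is asked for, a point or a joint stands for the part that bears it (a point fixed in the world has none). Each returns a list of dicts, best first, with "p" (0 to 1); they miss things now and then, are a little off and sometimes report something else, mostly with a low value. They report only what shows in the picture. A call takes as long as a camera call.
- trace(camera, name): "mask" (480x640 bool, what is visible of it) and "bbox" ([left, top, width, height] in pixels, round what is visible of it).
The state is a dict: "time": time; "qpos": joint angles; "joint_velocities": joint speeds; "joint_efforts": joint torques, N m; "position": TCP position; "eef_rot": TCP orientation; "contact_force": force on the tool from outside, world axes, zero at the start; "moment": the same for the moment, N m; "width": opening from 0.0 (shut) to 1.0 (fully open); "finger_force": force on a finger pad.
Only numpy, scipy, OpenCV 4.12 (cv2) and the standard library are available. Lean on these libraries where they do the work, as an engineer would, in place of code of your own. Each camera call takes 0.05 s, during which the arm holds its last target. There are 200 camera calls.

## Working session

There is one attempt and no reset: what is moved stays moved. The work goes in short steps, Python scripts to look and compute and a shell command to move; the robot and the scene stay as the last step left them, time stands still between calls to the robot, and variables do not carry over. Pictures are saved under pics/ and viewed, at most 10 in all, crops included, and the job is handed in when it is done.

```bash
mkdir -p pics; ls
cat > h.py <<'E'
import numpy as np,cv2
from workcell import *
def cam(n):
    c=calibration(n);return np.array(c["camera_matrix"],float),np.array(c["D"],float),np.array(c["position"],float),np.array(c["attitude"],float)
def ray(n,uv):
    K,D,p,R=cam(n)
    u=cv2.undistortPoints(np.array(uv,float).reshape(-1,1,2),K,D).reshape(-1,2)
    d=np.c_[u[:,0],-u[:,1],-np.ones(len(u))]@R.T
    return p,d
def onz(n,uv,z):
    p,d=ray(n,uv);return p+d*((z-p[2])/d[:,2])[:,None]
def proj(n,X):
    K,D,p,R=cam(n);c=(np.atleast_2d(X)-p)@R;c=c*[1,-1,-1]
    return cv2.projectPoints(c,np.zeros(3),np.zeros(3),K,D)[0].reshape(-1,2)
E
python3 - <<'E'
from h import *
o=get_obs();print(o["time"],o["position"],np.round(o["eef_rot"],3),o["contact_force"],tip_extent)
for n in("scene","top"):
    cv2.imwrite(f"pics/{n}0.png",capture(n)[:,:,::-1]);K,D,p,R=cam(n);print(n,K[0,0],D,p,np.round(R,2).tolist())
    for t in("jig","plate","clip"):
        print(t,[(r["p"],r["bbox"]) for r in trace(n,t)][:2])
E
```

```text
pics
0.0 [ 217.01090953 -504.85517987  236.8376538 ] [[ 0.919  0.395 -0.   ]
 [ 0.395 -0.919  0.002]
 [ 0.    -0.002 -1.   ]] [-0.0973249   0.8474694   1.04823251] 19.0
scene 454.01717725153264 [0.02753103 0.         0.         0.         0.        ] [1557.65378673  598.99306906  776.60953297] [[-0.56, -0.45, 0.7], [0.83, -0.29, 0.47], [-0.01, 0.84, 0.54]]
jig [(0.71, [271.5, 205.3, 128.5, 57.9]), (0.3, [300.0, 260.9, 62.3, 22.5])]
plate [(0.58, [284.0, 205.3, 100.8, 46.3])]
clip [(0.57, [277.2, 212.4, 4.6, 7.9])]
top 447.10832067518743 [-0.11434639  0.          0.          0.          0.        ] [ 548.96826294  -14.87302565 1341.85477269] [[0.02, 1.0, -0.06], [-1.0, 0.02, 0.0], [0.0, 0.06, 1.0]]
jig [(0.85, [255.5, 230.6, 134.5, 69.2]), (0.26, [261.6, 229.8, 110.3, 64.5])]
plate [(0.81, [265.8, 232.9, 106.0, 63.1])]
clip []
```

Run:
```python
import cv2
a=cv2.imread("pics/top0.png")[200:330,225:425];b=cv2.imread("pics/scene0.png")[180:310,240:440]
import numpy as np
cv2.imwrite("pics/c0.png",cv2.resize(a,(800,520),interpolation=cv2.INTER_CUBIC))
cv2.imwrite("pics/c1.png",cv2.resize(b,(800,520),interpolation=cv2.INTER_CUBIC))
```

```text
(no output)
```

View pics/c0.png

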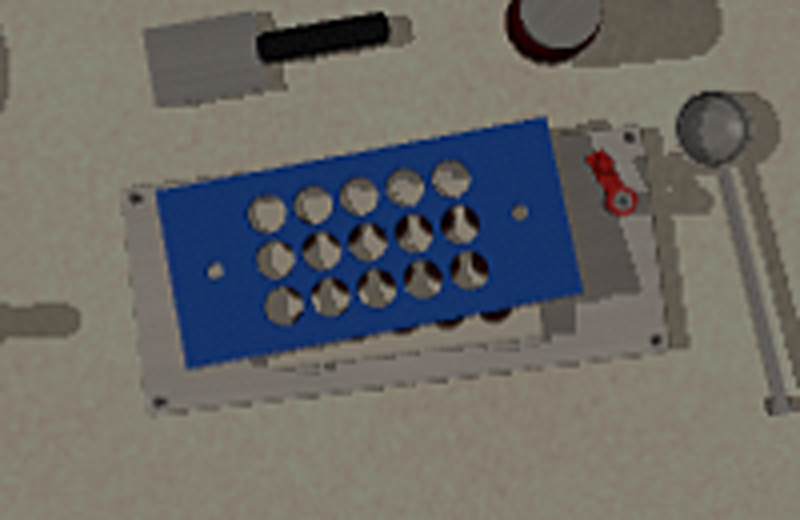

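View pics/c1.png

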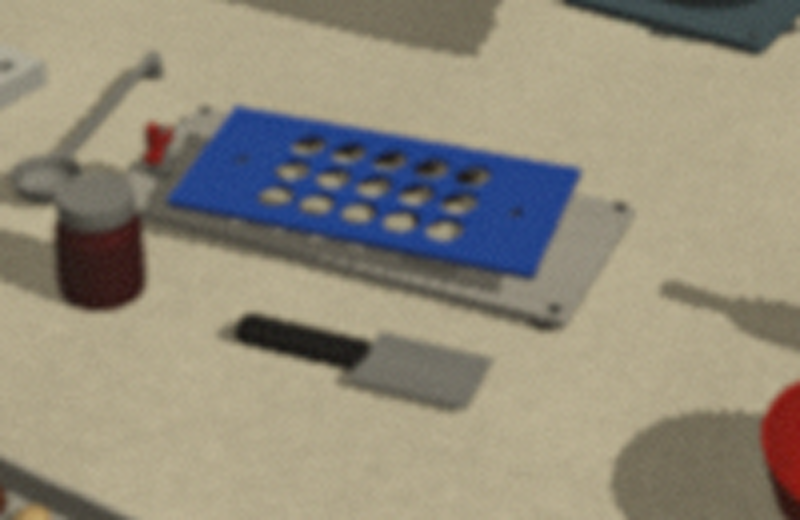

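View pics/top0.png

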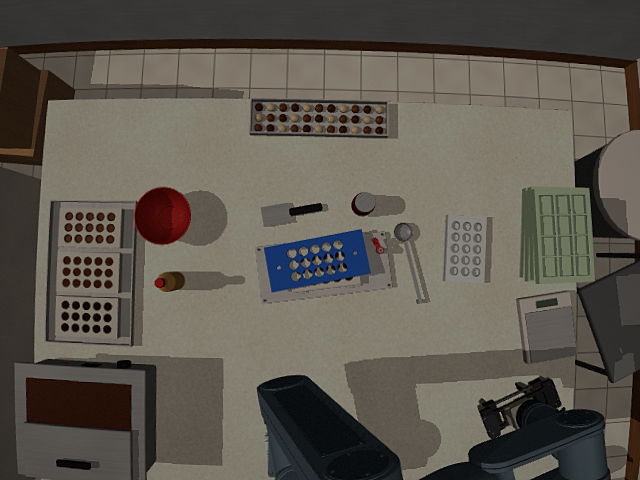

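The top view shows the plate about 20 mm to jig +x and +y with some yaw. The clip is near 0 with its arm pointing +x, and the jig screws are at roughly (259,249), (382,234), (389,285) and (265,301). Next I'll fit the poses.

```bash
cat >> h.py <<'E'
from scipy.optimize import least_squares
from scipy.spatial.transform import Rotation as Ro
def fitplate(ims,x0):
    B=np.array([[x,y,z] for x in(-66,66) for y in(-145,145) for z in(0,6)],float);C={}
    for n,im in ims.items():
        h=cv2.cvtColor(im,cv2.COLOR_RGB2HSV);m=cv2.inRange(h,(105,120,40),(130,255,255))
        k,_=cv2.findContours(m,cv2.RETR_EXTERNAL,cv2.CHAIN_APPROX_NONE);k=max(k,key=cv2.contourArea)
        C[n]=cv2.convexHull(k)[:,0].astype(float) if 0 else k[:,0].astype(float)
    def f(v):
        X=B@Ro.from_rotvec(v[3:]).as_matrix().T+v[:3];r=[]
        for n,k in C.items():
            H=cv2.convexHull(proj(n,X).astype(np.float32))
            r+=[cv2.pointPolygonTest(H,(float(a),float(b)),True)-.4 for a,b in k]
        return np.array(r)
    s=least_squares(f,x0,x_scale=[1,1,1,.01,.01,.01],diff_step=1e-4,loss="soft_l1");return s.x,np.abs(s.fun).mean()
def screws(im,guess,z=20):
    g=im.mean(2);P=[]
    for u,v in guess:
        u,v=int(round(u)),int(round(v));w=g[v-3:v+4,u-3:u+4];q=np.clip(np.median(w)-10-w,0,None)
        Y,X=np.mgrid[v-3:v+4,u-3:u+4];P.append([(q*X).sum()/q.sum(),(q*Y).sum()/q.sum()])
    return np.array(P),onz("top",P,z)
E
python3 - <<'E'
from h import *
I={n:cv2.imread(f"pics/{n}0.png")[:,:,::-1].copy() for n in("scene","top")}
p,S=screws(I["top"],[(258.7,249.5),(382.5,234.2),(388.7,285.2),(265,300.7)])
print(p.round(1),S.round(1))
c=S.mean(0);d=(S[0]+S[3]-S[1]-S[2])/2;e=(S[0]+S[1]-S[2]-S[3])/2
yaw=np.arctan2(-d[0],d[1]);print("jig",c,yaw,np.arctan2(e[1],e[0]),np.linalg.norm(d),np.linalg.norm(e))
J=Ro.from_euler("z",yaw).as_matrix()
for z in [("top",),("top","scene")]:
  v,r=fitplate({n:I[n] for n in z},[*(c+J@[20,20,0])[:2],45,0,0,yaw])
  R=Ro.from_rotvec(v[3:]).as_matrix();print(z,v.round(3),r,"rel",((v[:3]-[c[0],c[1],0])@J).round(1),Ro.from_matrix(J.T@R).as_euler("xyz").round(3))
for u in [(615+900-900+0,0)]:pass
q=[(225+622/4,200+201/4),(225+598/4,200+158/4)]
print("clip pivot/tab jig",((onz("top",q[:1],56)-[*c[:2],0])@J).round(1),((onz("top",q[1:],78)-[*c[:2],0])@J).round(1))
o=get_obs()["eef_rot"];print("tool yaw y-axis",np.arctan2(-o[0,1],o[1,1]))
E
```

```text
[[258.5 249.2]
 [382.6 233.6]
 [389.5 284.6]
 [264.5 300.1]] [[ 581.   140.4   20. ]
 [ 634.7 -226.8   20. ]
 [ 484.2 -249.4   20. ]
 [ 431.2  118.9   20. ]]
jig [532.75974847 -54.24318247  20.        ] 0.14395703283717856 0.1457027590585825 371.5928865864652 151.7341220359111
('top',) [ 5.51813e+02 -3.19420e+01  3.20000e+01  0.00000e+00  0.00000e+00
  2.09000e-01] 0.3120898910024128 rel [22.1 19.3 32. ] [0.    0.    0.065]
('top', 'scene') [ 5.5185e+02 -3.2047e+01  4.2598e+01  3.0000e-03  0.0000e+00  2.1000e-01] 0.6361006079780603 rel [22.1 19.2 42.6] [ 0.003 -0.     0.066]
clip pivot/tab jig [[  27.8 -167.    56. ]] [[  60.  -150.5   78. ]]
tool yaw y-axis -2.7358524578844268
```

```bash
cat >> h.py <<'E'
JC=np.array([532.8,-54.2,0]);JY=.1447;JR=Ro.from_euler("z",JY).as_matrix()
def st(tx=None):
    o=get_obs();R=np.array(o["eef_rot"]);p=np.array(o["position"])
    print("t",o["time"],"jig",((p-JC)@JR).round(1),"yaw err deg",np.degrees(np.arctan2(R[1,0],R[0,0])-JY).round(2),"F jig",(np.array(o["contact_force"])@JR).round(1),"w",o["width"])
    if tx is not None: print("d tool mm",(R.T@(JC+JR@np.array(tx,float)-p)).round(1))
E
python3 -c "
from h import *
st([120,19,150])"
python3 -m pendant '[{"dx":0.589,"dy":-0.277,"dz":0.088,"az":15},{"dx":0.589,"dy":-0.277,"dz":0.088,"az":15},{"dx":0.589,"dy":-0.277,"dz":0.088,"az":15},{"dx":0.589,"dy":-0.277,"dz":0.088,"az":15},{"dx":0.589,"dy":-0.277,"dz":0.088,"az":15},{"dx":0.589,"dy":-0.277,"dz":0.088,"az":15},{"dx":0.589,"dy":-0.277,"dz":0.088,"az":15},{"dx":0.589,"dy":-0.277,"dz":0.088,"az":15},{"dx":0.589,"dy":-0.277,"dz":0.088,"az":15},{"dx":0.589,"dy":-0.277,"dz":0.088,"az":15},{"dx":0.589,"dy":-0.277,"dz":0.088,"az":15},{"dx":0.589,"dy":-0.277,"dz":0.088,"az":15}]' 0.093
python3 -c "
from h import *
st([120,19,52])"
```

```text
t 0.4 jig [-377.4 -400.8  237.5] yaw err deg 14.96 F jig [ 0.1  0.2 -0.1] w 1.002869954034317
d tool mm [ 588.9 -277.2   87.6]
t 0.4 jig [-377.4 -400.8  237.5] yaw err deg 14.96 F jig [ 0.1  0.2 -0.1] w 1.002869954034317
d tool mm [ 588.9 -277.2  185.6]invalid input
```

```bash
python3 -m pendant '[{"dx":0.05,"dy":-0.025,"dz":0.01,"az":5},{"dx":0.1,"dy":-0.05,"dz":0.02,"az":10}]' ; echo rc $?
python3 -c "
from h import *
st([120,19,150])"
```

```text
rc 1
t 0.4 jig [-377.4 -400.8  237.5] yaw err deg 14.96 F jig [ 0.1  0.2 -0.1] w 1.002869954034317
d tool mm [ 588.9 -277.2   87.6]invalid input
```

```bash
python3 -m pendant '[{"dx":0.05,"dy":-0.025,"dz":0.01,"ax":0,"ay":0,"az":5},{"dx":0.1,"dy":-0.05,"dz":0.02,"ax":0,"ay":0,"az":10}]' ; echo rc $?
python3 -m pendant --help; python3 -c "
from h import *
st([120,19,150])"
```

```text
time: 0.65
position: [289.7, -419.4, 217.3]
eef_rot: [[0.975, 0.224, 0.0], [0.224, -0.975, -0.0], [0.0, 0.0, -1.0]]
contact_force: [0.7, 0.2, 0.5]
width: 1.002
finger_force: 0.0
rc 0
t 0.65 jig [-293.2 -326.3  217.3] yaw err deg 4.68 F jig [0.7 0.1 0.5] w 1.001917854266181
d tool mm [ 440.  -310.5   67.4]invalid input: not JSON, or not a number
```

```bash
python3 -m pendant '[{"dx":0.44,"dy":-0.31,"dz":0.067,"ax":0,"ay":0,"az":4.7},{"dx":0.44,"dy":-0.31,"dz":0.067,"ax":0,"ay":0,"az":4.7},{"dx":0.44,"dy":-0.31,"dz":0.067,"ax":0,"ay":0,"az":4.7},{"dx":0.44,"dy":-0.31,"dz":0.067,"ax":0,"ay":0,"az":4.7},{"dx":0.44,"dy":-0.31,"dz":0.067,"ax":0,"ay":0,"az":4.7},{"dx":0.44,"dy":-0.31,"dz":0.067,"ax":0,"ay":0,"az":4.7},{"dx":0.44,"dy":-0.31,"dz":0.067,"ax":0,"ay":0,"az":4.7},{"dx":0.44,"dy":-0.31,"dz":0.067,"ax":0,"ay":0,"az":4.7},{"dx":0.44,"dy":-0.31,"dz":0.067,"ax":0,"ay":0,"az":4.7},{"dx":0.44,"dy":-0.31,"dz":0.067,"ax":0,"ay":0,"az":4.7}]' 0.093
python3 -c "
from h import *
st([120,19,52])"
```

```text
time: 1.9
position: [647.5, -14.5, 149.5]
eef_rot: [[0.988, 0.153, -0.001], [0.153, -0.988, 0.001], [-0.001, -0.001, -1.0]]
contact_force: [-0.5, -1.0, -0.5]
width: 1.004
finger_force: 0.0
t 1.9 jig [119.3  22.7 149.5] yaw err deg 0.49 F jig [-0.7 -0.9 -0.5] w 1.0037681692131901
d tool mm [ 0.8  3.8 97.5]
```

```bash
python3 -m pendant '[{"dx":0.001,"dy":0.004,"dz":0.05,"ax":0,"ay":0,"az":0.5},{"dx":0.001,"dy":0.004,"dz":0.097,"ax":0,"ay":0,"az":0.5},{"dx":0.001,"dy":0.004,"dz":0.097,"ax":0,"ay":0,"az":0.5},{"dx":-0.012,"dy":0.004,"dz":0.097,"ax":0,"ay":0,"az":0.5},{"dx":-0.016,"dy":0.004,"dz":0.097,"ax":0,"ay":0,"az":0.5},{"dx":-0.02,"dy":0.004,"dz":0.097,"ax":0,"ay":0,"az":0.5},{"dx":-0.024,"dy":0.004,"dz":0.097,"ax":0,"ay":0,"az":0.5},{"dx":-0.028,"dy":0.004,"dz":0.097,"ax":0,"ay":0,"az":0.5},{"dx":-0.032,"dy":0.004,"dz":0.097,"ax":0,"ay":0,"az":0.5},{"dx":-0.036,"dy":0.004,"dz":0.097,"ax":0,"ay":0,"az":0.5},{"dx":-0.036,"dy":0.004,"dz":0.097,"ax":0,"ay":0,"az":0.5}]'
cat >> h.py <<'E'
def look(tag,x0=None,crop=1):
    v0=x0 or [*(JC+JR@[8,15,0])[:2],46,.001,.02,JY]
    I={n:capture(n) for n in("scene","top")}
    for n,i in I.items(): cv2.imwrite(f"pics/{n}_{tag}.png",i[:,:,::-1])
    a=I["top"][200:330,225:425,::-1];b=I["scene"][180:310,240:440,::-1]
    cv2.imwrite(f"pics/c_{tag}.png",cv2.resize(np.vstack([a,b]),(800,1040),interpolation=cv2.INTER_CUBIC)[::1] if 0 else cv2.resize(np.hstack([a,b]),(800,260),interpolation=cv2.INTER_CUBIC))
    v,r=fitplate(I,v0);R=Ro.from_rotvec(v[3:]).as_matrix()
    print("plate rel",((v[:3]-JC)@JR).round(1),"rpy",Ro.from_matrix(JR.T@R).as_euler("xyz").round(3),r)
E
python3 -c "
from h import *
st();look('1')"
```

```text
time: 3.28
position: [610.6, -26.5, 53.3]
eef_rot: [[0.99, 0.14, -0.002], [0.14, -0.99, 0.0], [-0.002, -0.0, -1.0]]
contact_force: [0.6, -0.5, 0.5]
width: 1.002
finger_force: 0.3
t 3.275 jig [81.  16.2 53.3] yaw err deg -0.24 F jig [ 0.6 -0.6  0.5] w 1.0023100651741403
plate rel [-34.1 -10.2  23.1] rpy [-0.055  0.03  -0.027] 5.564283236768009
```

View pics/c_1.png

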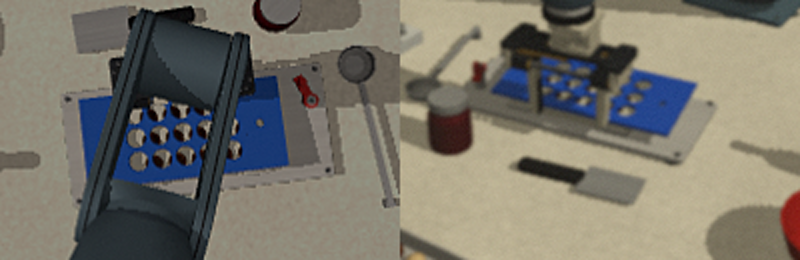

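Both fingers are on the plate's far edge and the arm hides part of it. I'll push on to about x = 74, back off, move left to clear the view and re-measure.

```bash
python3 -m pendant '[{"dx":-0.003,"dy":0,"dz":0,"ax":0,"ay":0,"az":-0.2},{"dx":-0.006,"dy":0,"dz":0,"ax":0,"ay":0,"az":-0.2},{"dx":-0.007,"dy":0,"dz":0,"ax":0,"ay":0,"az":-0.2},{"dx":-0.007,"dy":0,"dz":0,"ax":0,"ay":0,"az":-0.2},{"dx":-0.007,"dy":0,"dz":0,"ax":0,"ay":0,"az":-0.2}]'
python3 -c "
from h import *
st()"
python3 -m pendant '[{"dx":0.015,"dy":0,"dz":0,"ax":0,"ay":0,"az":0},{"dx":0.03,"dy":0,"dz":-0.02,"ax":0,"ay":0,"az":0},{"dx":0.03,"dy":0,"dz":-0.08,"ax":0,"ay":0,"az":0},{"dx":0.03,"dy":0,"dz":-0.14,"ax":0,"ay":0,"az":0},{"dx":0,"dy":-0.05,"dz":-0.16,"ax":0,"ay":0,"az":0},{"dx":-0.03,"dy":-0.10,"dz":-0.16,"ax":0,"ay":0,"az":0},{"dx":-0.06,"dy":-0.15,"dz":-0.16,"ax":0,"ay":0,"az":0},{"dx":-0.07,"dy":-0.2,"dz":-0.16,"ax":0,"ay":0,"az":0},{"dx":-0.07,"dy":-0.26,"dz":-0.16,"ax":0,"ay":0,"az":0},{"dx":-0.07,"dy":-0.26,"dz":-0.16,"ax":0,"ay":0,"az":0}]'
python3 -c "
from h import *
st();look('2')"
```

```text
time: 4.0
position: [604.4, -27.6, 53.6]
eef_rot: [[0.99, 0.144, -0.0], [0.144, -0.99, -0.0], [-0.0, -0.0, -1.0]]
contact_force: [1.0, -0.0, 0.6]
width: 0.999
finger_force: 0.4
t 4.0 jig [74.7 16.  53.6] yaw err deg -0.04 F jig [ 1.  -0.2  0.6] w 0.9988018781818283
time: 5.25
position: [496.1, 223.1, 213.5]
eef_rot: [[0.989, 0.149, -0.001], [0.149, -0.989, 0.001], [-0.001, -0.001, -1.0]]
contact_force: [0.7, -1.2, -0.4]
width: 1.001
finger_force: 0.0
t 5.25 jig [  3.7 279.7 213.5] yaw err deg 0.28 F jig [ 0.6 -1.3 -0.4] w 1.0007014742763976
plate rel [-0.5 22.2 45. ] rpy [ 0.012  0.05  -0.001] 0.38111934055793273
```

View pics/c_2.png

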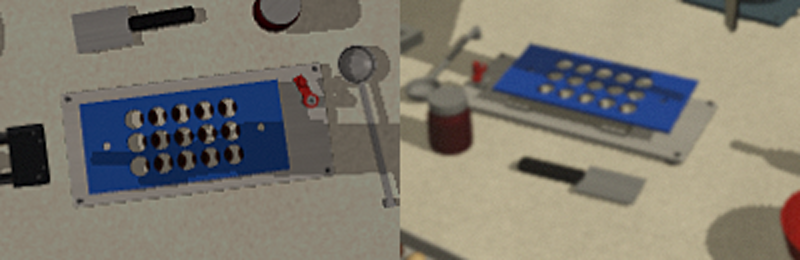

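The plate is now square to the jig (yaw ≈ 0, x ≈ −0.5) and 22 mm to +y. I'll turn the gripper 90° and push its left end toward −y.

```bash
python3 -m pendant '[{"dx":-0.004,"dy":0.03,"dz":0.03,"ax":0,"ay":0,"az":10},{"dx":-0.004,"dy":0.06,"dz":0.06,"ax":0,"ay":0,"az":20},{"dx":-0.004,"dy":0.075,"dz":0.06,"ax":0,"ay":0,"az":30},{"dx":-0.004,"dy":0.075,"dz":0.06,"ax":0,"ay":0,"az":40},{"dx":-0.004,"dy":0.075,"dz":0.06,"ax":0,"ay":0,"az":50},{"dx":-0.004,"dy":0.075,"dz":0.06,"ax":0,"ay":0,"az":60},{"dx":-0.004,"dy":0.075,"dz":0.06,"ax":0,"ay":0,"az":70},{"dx":-0.004,"dy":0.075,"dz":0.06,"ax":0,"ay":0,"az":80},{"dx":-0.004,"dy":0.075,"dz":0.06,"ax":0,"ay":0,"az":90},{"dx":-0.004,"dy":0.075,"dz":0.06,"ax":0,"ay":0,"az":90.3},{"dx":-0.004,"dy":0.075,"dz":0.06,"ax":0,"ay":0,"az":90.3}]'
python3 -c "
from h import *
st([0,185,56])"
```

```text
time: 6.72
position: [504.9, 143.8, 153.5]
eef_rot: [[0.14, -0.99, -0.0], [-0.99, -0.14, -0.0], [0.0, 0.0, -1.0]]
contact_force: [-0.3, -0.1, 0.3]
width: 0.998
finger_force: 0.0
t 6.725 jig [  1.  200.  153.5] yaw err deg -90.24 F jig [-0.3 -0.   0.3] w 0.9984849961927403
d tool mm [14.9  0.9 97.5]
```

```bash
python3 -m pendant '[{"dx":0.002,"dy":0.001,"dz":0.05,"ax":0,"ay":0,"az":-0.2},{"dx":0.002,"dy":0.001,"dz":0.097,"ax":0,"ay":0,"az":-0.2},{"dx":0.012,"dy":0.001,"dz":0.097,"ax":0,"ay":0,"az":-0.2},{"dx":0.022,"dy":0.001,"dz":0.097,"ax":0,"ay":0,"az":-0.2},{"dx":0.026,"dy":0.001,"dz":0.097,"ax":0,"ay":0,"az":-0.2},{"dx":0.03,"dy":0.001,"dz":0.097,"ax":0,"ay":0,"az":-0.2},{"dx":0.033,"dy":0.001,"dz":0.097,"ax":0,"ay":0,"az":-0.2},{"dx":0.036,"dy":0.001,"dz":0.097,"ax":0,"ay":0,"az":-0.2},{"dx":0.039,"dy":0.001,"dz":0.097,"ax":0,"ay":0,"az":-0.2},{"dx":0.041,"dy":0.001,"dz":0.097,"ax":0,"ay":0,"az":-0.2}]'
python3 -c "
from h import *
st()"
python3 -m pendant '[{"dx":0.001,"dy":0,"dz":0,"ax":0,"ay":0,"az":0},{"dx":0.002,"dy":0,"dz":0,"ax":0,"ay":0,"az":0},{"dx":0.003,"dy":0,"dz":0,"ax":0,"ay":0,"az":0},{"dx":0.004,"dy":0,"dz":0,"ax":0,"ay":0,"az":0},{"dx":0.005,"dy":0,"dz":0,"ax":0,"ay":0,"az":0},{"dx":0.006,"dy":0,"dz":0,"ax":0,"ay":0,"az":0},{"dx":0.006,"dy":0,"dz":0,"ax":0,"ay":0,"az":0}]'
python3 -c "
from h import *
st();look('3')"
```

```text
time: 7.98
position: [509.3, 103.9, 56.5]
eef_rot: [[0.142, -0.99, -0.0], [-0.99, -0.142, -0.0], [0.0, 0.0, -1.0]]
contact_force: [-0.2, -1.0, 0.2]
width: 1.001
finger_force: 0.0
t 7.975 jig [ -0.4 159.8  56.5] yaw err deg -90.13 F jig [-0.4 -1.   0.2] w 1.000825839518811
time: 8.85
position: [510.2, 98.5, 56.6]
eef_rot: [[0.142, -0.99, -0.0], [-0.99, -0.142, 0.001], [-0.001, 0.0, -1.0]]
contact_force: [-0.2, 3.8, -0.3]
width: 0.997
finger_force: 1.5
t 8.85 jig [ -0.4 154.4  56.6] yaw err deg -90.15 F jig [ 0.4  3.7 -0.3] w 0.9971733239229109
plate rel [-0.8 -3.2 36.1] rpy [-0.001 -0.096 -0.004] 1.6242628047296985
```

View pics/c_3.png

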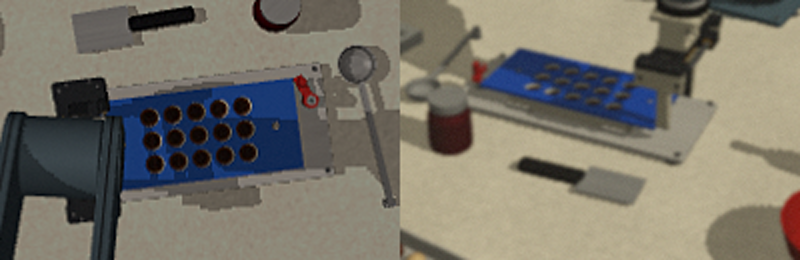

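Force rose to 3.7 N and the windows sit over the shells, so the plate may be home. I'll back off and measure.

```bash
python3 -m pendant '[{"dx":-0.012,"dy":0,"dz":0,"ax":0,"ay":0,"az":0},{"dx":-0.03,"dy":0,"dz":-0.02,"ax":0,"ay":0,"az":0},{"dx":-0.05,"dy":0,"dz":-0.07,"ax":0,"ay":0,"az":0},{"dx":-0.08,"dy":0,"dz":-0.12,"ax":0,"ay":0,"az":0},{"dx":-0.12,"dy":0,"dz":-0.15,"ax":0,"ay":0,"az":0},{"dx":-0.125,"dy":0,"dz":-0.15,"ax":0,"ay":0,"az":0},{"dx":-0.125,"dy":0,"dz":-0.15,"ax":0,"ay":0,"az":0}]'
python3 -c "
from h import *
st([60,-185,200]);look('4',[*(JC+JR@[0,0,0])[:2],41,.001,.001,JY])
I=cv2.imread('pics/top_4.png')[:,:,::-1];print(trace('top','clip')[:1] and trace('top','clip')[0]['bbox'])"
```

```text
time: 9.82
position: [495.0, 200.8, 204.7]
eef_rot: [[0.172, -0.985, -0.005], [-0.985, -0.172, 0.029], [-0.029, 0.0, -1.0]]
contact_force: [0.4, -0.0, -0.3]
width: 1.0
finger_force: 0.0
t 9.825 jig [ -0.7 257.8 204.7] yaw err deg -88.39 F jig [ 0.4 -0.1 -0.3] w 1.0003624575292778
d tool mm [444.3 -48.2  -8.3]
plate rel [-0.6 -0.1 38.5] rpy [ 0.011 -0.056 -0.003] 0.35052097722008096
[370.8, 237.3, 13.5, 15.4]
```

View pics/c_4.png

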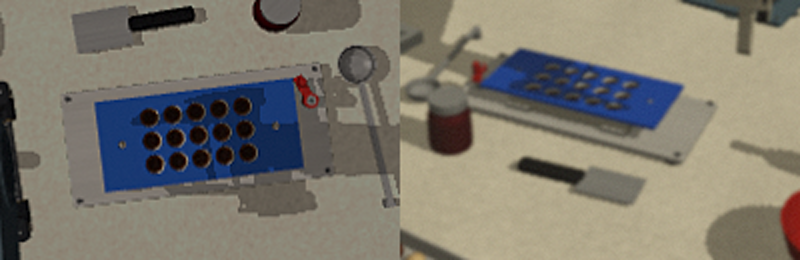

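Run:
```python
from h import *
B=np.array([[x,y,z] for x in(-66,66) for y in(-145,145) for z in(0,6)],float)
for tag in("2","4"):
  C={}
  for n in("scene","top"):
    h=cv2.cvtColor(cv2.imread(f"pics/{n}_{tag}.png"),cv2.COLOR_BGR2HSV);k,_=cv2.findContours(cv2.inRange(h,(105,120,40),(130,255,255)),0,1);C[n]=max(k,key=cv2.contourArea)[:,0].astype(float)
  for nm,z,rx,ry in[("flat",40,0,0),("+y tilt",47,0,.11),("-y tilt",47,0,-.11),("x+",45,.03,0),("x-",45,-.03,0),("hi flat",47,0,0)]:
    # separate xy offsets per camera (calibration error): compare shapes
    tot=[]
    def f(v,n):
      R=JR@Ro.from_euler("xyz",[rx,ry,v[2]/100]).as_matrix();X=B@R.T+JC+JR@[v[0],v[1],z]
      H=cv2.convexHull(proj(n,X).astype(np.float32));return np.array([cv2.pointPolygonTest(H,(float(a),float(b)),True)-.4 for a,b in C[n]])
    ss=[least_squares(f,[.1,.1 if tag=="4" else 20,.1],args=(n,),diff_step=1e-2,loss="soft_l1") for n in C]
    print(tag,nm,[(s.x.round(1).tolist(),round(float(np.sqrt((s.fun**2).mean())),3)) for s in ss])
```

```text
2 flat [([-7.4, 18.8, 0.9], 0.891), ([-0.4, 22.4, 0.0], 0.447)]
2 +y tilt [([0.6, 22.1, 0.0], 1.066), ([-0.4, 22.5, -0.0], 0.504)]
2 -y tilt [([9.2, 23.2, 0.7], 2.635), ([-0.2, 22.5, 0.0], 0.506)]
2 x+ [([0.1, 21.8, -2.6], 0.877), ([-0.3, 22.1, -0.0], 0.51)]
2 x- [([0.1, 20.1, 5.0], 1.004), ([-0.3, 22.8, 0.1], 0.512)]
2 hi flat [([3.1, 22.9, 0.7], 0.852), ([-0.3, 22.4, 0.0], 0.545)]
4 flat [([0.2, -0.2, 0.3], 1.001), ([-0.6, 0.1, -0.1], 0.499)]
4 +y tilt [([1.8, 2.9, -1.0], 2.916), ([-0.6, 0.3, -0.2], 0.609)]
4 -y tilt [([13.0, 4.4, 0.7], 0.978), ([-0.4, 0.3, -0.1], 0.571)]
4 x+ [([7.5, 3.5, -3.9], 1.002), ([-0.5, 0.0, -0.2], 0.575)]
4 x- [([7.5, 1.6, 5.1], 1.287), ([-0.5, 0.6, -0.1], 0.597)]
4 hi flat [([10.3, 3.7, 0.2], 1.166), ([-0.5, 0.3, -0.1], 0.63)]
```

Only the flat hypothesis makes both cameras agree (within about 1 mm of x, y = 0), so the plate is down. Next is the clip.

```bash
python3 -c "
from h import *
st([82,-163,170]);print(get_obs()['qpos'],get_obs()['eef_rot'])"
```

```text
t 10.025 jig [ -0.6 257.3 204.3] yaw err deg -88.46 F jig [-0.2 -1.   0.5] w 1.0027429938378554
d tool mm [423.2 -71.3  21.7]
[0.15581668 0.25270922 1.62769498 0.03097569 1.2634413  3.11643877] [[ 0.1706263  -0.98531325 -0.00666894]
 [-0.98489265 -0.17074862  0.02883374]
 [-0.02954898  0.0016484  -0.99956197]]
```

```bash
python3 -m pendant '[{"dx":0.05,"dy":-0.01,"dz":0,"ax":0,"ay":0,"az":-5},{"dx":0.1,"dy":-0.02,"dz":0,"ax":0,"ay":0,"az":-12},{"dx":0.15,"dy":-0.03,"dz":0,"ax":0,"ay":0,"az":-20},{"dx":0.2,"dy":-0.04,"dz":0,"ax":0,"ay":0,"az":-28},{"dx":0.25,"dy":-0.05,"dz":0,"ax":0,"ay":0,"az":-36},{"dx":0.3,"dy":-0.06,"dz":0,"ax":0,"ay":0,"az":-44},{"dx":0.35,"dy":-0.07,"dz":0,"ax":0,"ay":0,"az":-52},{"dx":0.4,"dy":-0.075,"dz":0,"ax":0,"ay":0,"az":-57},{"dx":0.43,"dy":-0.075,"dz":0,"ax":0,"ay":0,"az":-57},{"dx":0.43,"dy":-0.075,"dz":0,"ax":0,"ay":0,"az":-57},{"dx":0.43,"dy":-0.075,"dz":0,"ax":0,"ay":0,"az":-57}]' 0
python3 -c "
from h import *
st([82,-163,83]);print(get_obs()['eef_rot'])"
```

```text
time: 11.4
position: [642.8, -208.9, 192.1]
eef_rot: [[0.919, -0.393, -0.006], [-0.393, -0.919, 0.031], [-0.017, -0.026, -1.0]]
contact_force: [0.3, 0.4, -0.7]
width: 0.003
finger_force: 0.0
t 11.4 jig [  86.5 -169.   192.1] yaw err deg -31.42 F jig [ 0.4  0.4 -0.7] w 0.002815074803998137
d tool mm [ -5.1   0.2 109.3]
[[ 0.91945126 -0.39316503 -0.00553482]
 [-0.39282358 -0.91908976  0.03104265]
 [-0.01729188 -0.026368   -0.99950274]]
```

```bash
python3 -m pendant '[{"dx":-0.004,"dy":0,"dz":0.05,"ax":0,"ay":0,"az":0},{"dx":-0.005,"dy":0,"dz":0.09,"ax":0,"ay":0,"az":0},{"dx":-0.005,"dy":0,"dz":0.109,"ax":0,"ay":0,"az":0},{"dx":-0.005,"dy":0,"dz":0.109,"ax":0,"ay":0,"az":0},{"dx":-0.013,"dy":0,"dz":0.109,"ax":0,"ay":0,"az":0},{"dx":-0.019,"dy":0,"dz":0.109,"ax":0,"ay":0,"az":0},{"dx":-0.025,"dy":0,"dz":0.109,"ax":0,"ay":0,"az":0},{"dx":-0.031,"dy":0,"dz":0.109,"ax":0,"ay":0,"az":0},{"dx":-0.037,"dy":0,"dz":0.109,"ax":0,"ay":0,"az":0},{"dx":-0.042,"dy":0,"dz":0.109,"ax":0,"ay":0,"az":0},{"dx":-0.046,"dy":0,"dz":0.109,"ax":0,"ay":0,"az":0}]'
python3 -c "
from h import *
st([44.5,-140,83]);"
python3 -m pendant '[{"dx":-0.001,"dy":0,"dz":0,"ax":0,"ay":0,"az":0},{"dx":-0.002,"dy":0,"dz":0,"ax":0,"ay":0,"az":0},{"dx":-0.003,"dy":0,"dz":0,"ax":0,"ay":0,"az":0}]'
```

```text
time: 12.78
position: [600.1, -188.4, 84.7]
eef_rot: [[0.92, -0.393, -0.004], [-0.392, -0.919, 0.029], [-0.016, -0.025, -1.0]]
contact_force: [0.6, -1.0, -0.3]
width: 0.007
finger_force: 0.9
t 12.775 jig [  47.3 -142.5   84.7] yaw err deg -31.39 F jig [ 0.4 -1.1 -0.3] w 0.0069650516118463695
d tool mm [-3.6 -0.7  1.8]
time: 13.15
position: [597.9, -187.1, 84.7]
eef_rot: [[0.92, -0.393, -0.004], [-0.392, -0.919, 0.03], [-0.015, -0.026, -1.0]]
contact_force: [1.3, -1.4, -0.1]
width: 0.003
finger_force: 0.8
```

Continue in small steps until the stop shows up as a force rise.

```bash
python3 -m pendant '[{"dx":-0.001,"dy":0,"dz":0,"ax":0,"ay":0,"az":0},{"dx":-0.002,"dy":0,"dz":0,"ax":0,"ay":0,"az":0},{"dx":-0.002,"dy":0,"dz":0,"ax":0,"ay":0,"az":0}]' | grep -E "force|pos"
python3 -m pendant '[{"dx":-0.001,"dy":0,"dz":0,"ax":0,"ay":0,"az":0},{"dx":-0.002,"dy":0,"dz":0,"ax":0,"ay":0,"az":0},{"dx":-0.002,"dy":0,"dz":0,"ax":0,"ay":0,"az":0}]' | grep -E "force|pos"
```

```text
position: [596.5, -186.5, 84.9]
contact_force: [3.3, -3.1, -2.5]
finger_force: 2.1
position: [596.2, -186.4, 85.0]
contact_force: [9.2, -4.2, -6.6]
finger_force: 4.6
```

The tab has met a firm stop where it was expected. I'll retreat and check.

```bash
python3 -m pendant '[{"dx":0.012,"dy":0,"dz":0,"ax":0,"ay":0,"az":0},{"dx":0.03,"dy":0,"dz":0,"ax":0,"ay":0,"az":0},{"dx":0.03,"dy":0,"dz":-0.05,"ax":0,"ay":0,"az":0},{"dx":0.03,"dy":0,"dz":-0.1,"ax":0,"ay":0,"az":0},{"dx":0.03,"dy":0.05,"dz":-0.12,"ax":0,"ay":0,"az":0},{"dx":0.03,"dy":0.1,"dz":-0.12,"ax":0,"ay":0,"az":0},{"dx":0.03,"dy":0.15,"dz":-0.12,"ax":0,"ay":0,"az":0},{"dx":0.03,"dy":0.2,"dz":-0.12,"ax":0,"ay":0,"az":0},{"dx":0.03,"dy":0.25,"dz":-0.12,"ax":0,"ay":0,"az":0},{"dx":0.03,"dy":0.25,"dz":-0.12,"ax":0,"ay":0,"az":0}]'
python3 -c "
from h import *
st();look('5',[*(JC+JR@[0,0,0])[:2],41,.001,.001,JY])
a=cv2.imread('pics/top_5.png')[200:330,225:425];b=cv2.imread('pics/scene_5.png')[180:310,240:440]
cv2.imwrite('pics/d5.png',cv2.resize(np.vstack([a,b]),(462,600),interpolation=cv2.INTER_CUBIC))
im=cv2.cvtColor(cv2.imread('pics/top_5.png'),cv2.COLOR_BGR2HSV)
m=((im[...,0]<6)|(im[...,0]>174))&(im[...,1]>150)&(im[...,2]>100);m[:,:340]=0;m[:225]=0;m[300:]=0
v,u=np.nonzero(m);P=(onz('top',np.c_[u,v],56)-JC)@JR;print('red extents',len(u),P.min(0).round(),P.max(0).round())"
```

```text
time: 15.15
position: [521.8, -433.5, 197.0]
eef_rot: [[0.918, -0.397, -0.006], [-0.397, -0.917, 0.031], [-0.018, -0.026, -0.999]]
contact_force: [0.3, 1.5, 0.1]
width: 0.007
finger_force: 0.0
t 15.15 jig [ -65.6 -373.7  197. ] yaw err deg -31.66 F jig [0.6 1.4 0.1] w 0.0072044503443158695
plate rel [-0.8  0.4 38.6] rpy [ 0.01  -0.049 -0.003] 0.498214792574312
red extents 38 [  19. -175.   56.] [  38. -127.   56.]
```

View pics/d5.png

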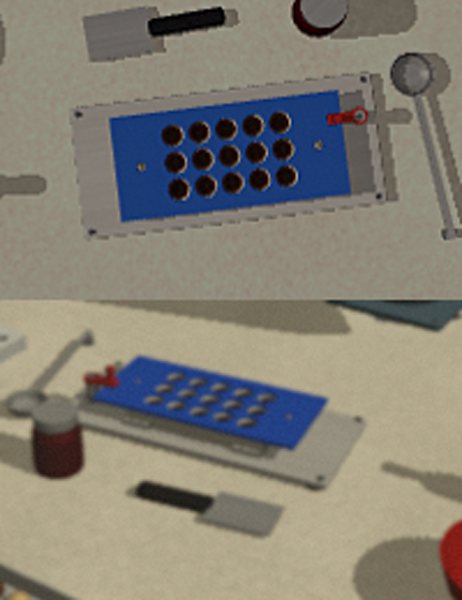

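The clip's arm now lies along jig +y over the plate's right end (reaching y ≈ −127). The plate is flat with its windows over the shells, and the other things haven't moved. Handing in.

```bash
python3 -c "
from workcell import *
print(sign_off())"
```

```text
the job is handed in; nothing more can be done
None
```

The plate lies flat on the mould over both locating pins, the red clip is against its stop over the plate's right end, and I handed the job in at about 15 s with nothing else moved.

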